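# Stand a fallen solvent can back in the can rack and drop the keeper bar

### The job

The blue solvent can has toppled forward in the can rack and hangs out over the front rail. Tip it back over the rail so that it stands upright in its own lane, without leaning on the rack and without knocking over or shoving the spray cans beside it; then swing the raised keeper bar all the way down across the front of the cans and leave everything standing.

Things in the scene. Friction and masses are not known exactly. Their poses are not given: they have to be found in the camera images.
- rack: Blue sheet-steel can rack, bolted down, 342 mm long, 138 deep. Origin: on the bench, 66 mm behind the front rail, mid-length; x to its back (away from the robot), y to its left, z up. Floor at z = 10 mm, inside x = -62 to +70, back wall to z = 71, front fold to z = 32. Four lanes centred at y = +126, +42, -42, -126 mm, 81 wide, parted by dividers up to z = 40. Which can is in which lane varies.
- rail_mid (a point): Middle of the round steel front rail (8 mm thick, along the rack's y, over the whole length): x = -66, y = 0, z = 77 mm of the rack. The rail ends in the end plates (3 mm thick, at y = +-169.5 mm, 94 mm high; their front strip, x = -75 to -49 mm, goes up to z = 164 mm).
- solvent_can: Blue round can, red screw cap, 72 mm across, 210 tall (straight side to 184), 0.3 to 0.65 kg, loose. Origin: centre of its underside; z along its axis to the cap. It starts leaning 42 degrees to the robot: front edge of its foot on the floor near rack x = 0, side on the rail, cap end 75 mm out past the rail. Within 15 degrees of upright it settles on its foot.
- spray_red: Blue spray can with a red cap, 56 mm across and 222 mm tall, round foot 56 mm across, loose, standing upright in a lane of the rack. Origin: centre of the underside, z along the can's axis towards the cap.
- spray_white: White spray can with a white cap, 56 mm across and 218 mm tall, round foot 56 mm across, loose, standing upright in a lane of the rack. Origin: centre of the underside, z along the can's axis towards the cap.
- spray_black: Black spray can, 56 mm across and 212 mm tall, round foot 56 mm across, loose, standing upright in a lane of the rack. Origin: centre of the underside, z along the can's axis towards the cap.
- keeper (a joint): Angle (rad) of the keeper bar, a steel rod 10 mm thick with a red grip at its end, hinged at the left end (+y) of the rack about the rack's x direction. 0 = fully down, level across the front of the cans, end in the catch at the right; grows as it is raised, to 1.5. Starts at 1.25 to 1.45. Hinge friction (0.4 N m) holds it anywhere; 2 to 5 N across the rod 0.16 m from the hinge moves it.
- keeper_pivot (a point): Hinge axis of the keeper bar, in the bar's middle: x = -66, y = +192, z = 144 mm of the rack. The level bar thus runs 67 mm above the front rail, its top at z = 149 mm, in the rack's plane x = -66 mm.
- keeper_tip (a point): End of the red grip (16 mm thick, 50 mm long) at the free end of the keeper bar, 432 mm from the hinge axis.
Mind the look-alikes: they are no part of the job. Of the things like the spray_red, leave any that is purple or turquoise; of the rest the larger one is meant.

How it is judged (in metres and radians):
On the way:
1. the solvent can stands upright on the rack floor in its lane (angle between solvent_can's own z axis and vertical below 0.07 rad and z of solvent_can in the frame of rack between 0.005 and 0.015 m and x of solvent_can in the frame of rack between -0.04 and 0.04 m and y of solvent_can in the frame of rack between -0.15 and 0.15 m), for 0.3 s.
At the end, for the whole second after the job is handed in: The solvent can stands at rest on the rack floor in its lane, within 0.07 rad of upright; the keeper bar is down (below 0.05 rad); each spray can is upright within 0.07 rad and within 25 mm of where it started (all of step 1 and linear speed of solvent_can below 0.02 m/s and angular speed of solvent_can below 0.1 rad/s and angle between each of spray_red, spray_white, spray_black's own z axis and vertical below 0.07 rad and distance of each of spray_red, spray_white, spray_black from where it was at the start of the episode below 0.025 m and value of joint keeper below 0.05 rad); the robot touches nothing.
It fails at once if a spray can is knocked over (angle between any of spray_red, spray_white, spray_black's own z axis and vertical above 0.4 rad).
It also fails if it takes over 45 s, if anything falls off the work surface, if the arm or the gripper's body presses on something with over 40 N, if the wrist force passes 120 N, or if a joint passes its speed limit or range.

### The arm

A 7-joint arm with a two-finger parallel gripper is mounted at the origin on a cart in front of the work surface, level with it; the furniture and walls round the work are solid. World frame = base frame: x ahead of the robot, y to its left, z up, the work surface at z = 0. Lengths are in mm, angles in rad, forces in N, time in s.
With the tool pointing down it reaches from about 400 to 850 mm from the base axis. Payload 10.4 kg.
Tool frame: the origin (TCP) lies midway between the tips of the shut fingers; the grasp point (between the pads) lies 19 mm behind it (env.grasp_offset is the distance from the TCP to the grasp point, in mm); z points along the fingers, y is the line along which they close (so a half turn about z gives the same grasp; the last joint's range is limited). The gripper opens to 85 mm and grips with 20 to 120 N. Pads are 22 mm wide; open, the fingers measure 114 mm over their backs; the gripper's body (76 mm by 85 mm) begins 54 mm behind the grasp point. The pads swing forward as they close: fully open they stand 13 mm farther back than shut.
Start: joints at [-1.218, 0.332, -0.065, 1.46, 0.022, 1.35, -0.088], TCP at [229.374, 581.411, 231.338] pointing down, gripper open.
Joint ranges: [-2.6, 2.6], [-0.5, 2.12], [-1.47, 1.34], [0.16, 2.42], [-1.27, 4.41], [0.06, 2.06], [-2.6, 2.6]. Speed limits (rad/s): [2.22, 2.22, 2.79, 2.79, 3.14, 3.14, 3.14].

### API

Orientations are given as a 3x3 rotation matrix whose columns are the frame's x, y, z axes.
In Python, from station import sense, read_camera, order, env gives the robot as it stands.
- The arm moves only by the shell command python3 -m handwheel 'ROWS'. ROWS is JSON, a list that holds one entry, the list of rows, each a list of 5 numbers: the closure in counts, from 0 (fully open) to 255 (shut), then the shift along the tool's x, y, z in m, then the turn about the tool's z in rad. In form: [[[claw, dx, dy, dz, roll], ...]]. A call has 1 to 12 rows; each row is the pose to reach, as a shift and turn from the pose commanded when the call began, along the tool's axes at that moment; what a row does not reach only later rows make up. A row lasts 1/8 s, in which the tool goes at most 62.5 mm and 10.7 degrees, less where a joint would pass 70% of its speed; a pose out of reach is approached as far as the arm can. A call with a gripper value outside its range is refused whole. The fingers move at their own pace and stop on an object; the grip force is fixed at half the most. Time passes only in rows, so rows that repeat a pose let the fingers close. It gives the time, the measured TCP pose, the force, the opening and the grip force at its end, in the units of the state.
- sense(): the state, without advancing time (a new reading comes with each control period).
- read_camera(name): name is "scene" or "top"; returns a dict with "image" (480x640x3 uint8, red, green, blue), "fx", "fy", "cx", "cy" (pixels), "world_from_camera" (4x4, takes a point from camera to world coordinates). Camera axes: x right, y down, z forward; pixel columns grow to the right and rows downward; lengths in mm; the calibration is good to about 2 mm. A picture is of the moment at which its call begins. There is no depth.
- order.finish_job(): hands the job in; it is judged then, once.
The state is a dict: "time": time; "q": joint angles; "dq": joint speeds; "joint_torque": joint torques, N m; "ee_pos": TCP position; "orientation": TCP orientation; "ft_force": force on the tool from outside, world axes, zero at the start; "ft_torque": the same for the moment, N m; "opening": finger opening in mm; "grasp_force": force on a finger pad.
Only numpy, scipy, OpenCV 4.12 (cv2) and the standard library are available. Lean on these libraries where they do the work, as an engineer would, in place of code of your own. Each camera call takes 0.05 s, during which the arm holds its last target. There are 200 camera calls.

## Working session

There is one attempt and no reset: what is moved stays moved. The work goes in short steps, Python scripts to look and compute and a shell command to move; the robot and the scene stay as the last step left them, time stands still between calls to the robot, and variables do not carry over. Pictures are saved under pics/ and viewed, at most 10 in all, crops included, and the job is handed in when it is done.

```bash
ls; mkdir -p pics; python3 - <<'E'
from station import sense, read_camera, env
import cv2, numpy as np
s=sense(); print({k:np.round(v,3).tolist() for k,v in s.items()})
for n in ("scene","top"):
    c=read_camera(n); cv2.imwrite(f"pics/{n}0.png",c["image"][:,:,::-1]); print(n,c["fx"],c["fy"],c["cx"],c["cy"],np.round(c["world_from_camera"],4).tolist())
E
```

```text
pics
{'time': 0.0, 'q': [-1.218, 0.333, -0.065, 1.461, 0.022, 1.35, -0.088], 'dq': [0.001, 0.001, 0.001, 0.002, 0.001, 0.001, -0.001], 'joint_torque': [0.0, -62.545, 0.049, -39.161, 0.016, 0.01, -0.0], 'ee_pos': [229.262, 580.99, 230.508], 'orientation': [[-0.93, 0.367, -0.0], [0.367, 0.93, -0.001], [-0.0, -0.001, -1.0]], 'ft_force': [-0.472, -0.605, 0.3], 'ft_torque': [0.014, 0.008, -0.003], 'grasp_force': 0.0, 'opening': 85.519}
scene 555.4322866289664 555.4322866289664 323.74662041596736 239.67063343696034 [[0.6837, -0.5711, 0.4544, 142.5441], [-0.7297, -0.5442, 0.414, -395.3474], [0.0108, -0.6146, -0.7888, 926.2474], [0.0, 0.0, 0.0, 1.0]]
top 512.8704146519548 512.8704146519548 314.7229071782998 237.96226528638636 [[-0.0162, -0.9819, 0.1885, 443.8577], [-0.9998, 0.0187, 0.0114, 1.4282], [-0.0147, -0.1882, -0.982, 989.9121], [0.0, 0.0, 0.0, 1.0]]
```

View pics/scene0.png

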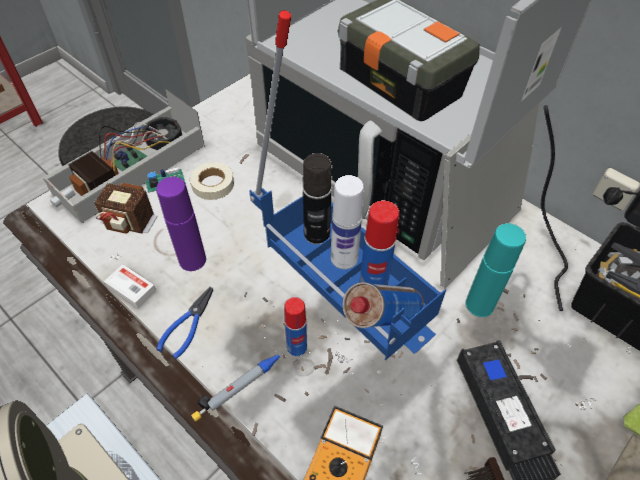

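View pics/top0.png

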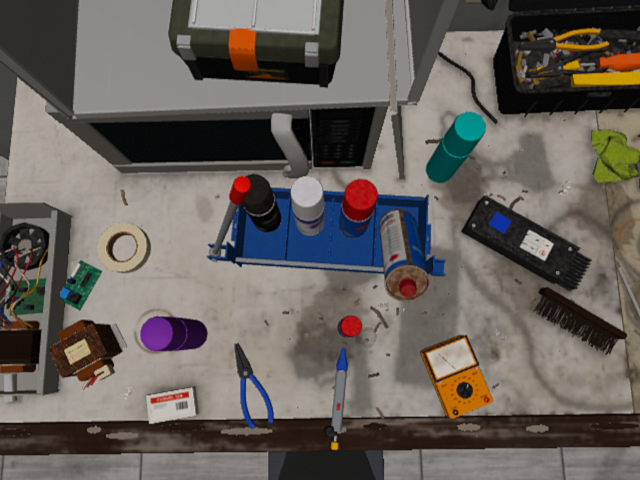

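The scene shows the solvent can in the rightmost lane (cap at scene pixel (358,304), top pixel (407,288)). The keeper is raised at the left with its grip at top (240,190), and the small decoy stands at top (350,327). Next I'll estimate the rack pose and overlay a model to check it.

```bash
cat > h.py <<'E'
import numpy as np, cv2
from station import read_camera, sense
def proj(c,P):
    T=np.linalg.inv(c["world_from_camera"]); p=np.asarray(P,float)@T[:3,:3].T+T[:3,3]
    return np.c_[c["fx"]*p[:,0]/p[:,2]+c["cx"], c["fy"]*p[:,1]/p[:,2]+c["cy"]]
def ray(c,uv,z):
    T=np.array(c["world_from_camera"]); d=T[:3,:3]@[(uv[0]-c["cx"])/c["fx"],(uv[1]-c["cy"])/c["fy"],1]
    return T[:3,3]+d*(z-T[2,3])/d[2]
def rackT(x,y,a):
    R=np.array([[np.cos(a),-np.sin(a),0],[np.sin(a),np.cos(a),0],[0,0,1]])
    return lambda P: np.asarray(P,float)@R.T+[x,y,0]
def circ(r,z,c=(0,0)): 
    t=np.linspace(0,2*np.pi,40); return np.c_[c[0]+r*np.cos(t),c[1]+r*np.sin(t),0*t+z]
E
python3 - <<'E'
from h import *
c=read_camera("top")
L=ray(c,(237,261),77);R=ray(c,(430,272),77); print(L,R,np.linalg.norm(L-R))
d=L-R; a=np.arctan2(-d[0],d[1]); m=(L+R)/2
o=m[:2]+66*np.array([np.cos(a),np.sin(a)]); print("rack",o,a)
F=rackT(*o,a)
s=read_camera("scene")
for cc,n in((c,"t"),(s,"s")):
    im=cc["image"][:,:,::-1].copy(); k=4
    box=(200,165,200+250,165+170) if n=="t" else (240,140,460,365)
    k=3.2 if n=="t" else 2.6
    im=cv2.resize(im[box[1]:box[3],box[0]:box[2]],None,fx=k,fy=k,interpolation=cv2.INTER_CUBIC)
    for P,col in (([[-66,-169,77],[-66,169,77]],(0,255,255)),([[70,-169,71],[70,169,71]],(0,255,0)),([[-75,169,164],[-49,169,164]],(255,0,255)),([[-75,-169,164],[-49,-169,164]],(255,0,255)),([[-62,-84,40],[70,-84,40]],(255,255,0)),([[-62,84,40],[70,84,40]],(255,255,0)),([[-62,0,40],[70,0,40]],(255,255,0))):
        q=(proj(cc,F(P))-box[:2]+.5)*k
        cv2.polylines(im,[q.astype(int)],False,col,1)
    cv2.imwrite(f"pics/ov_{n}.png",im); print(im.shape)
E
```

```text
[579.47214685 152.66250725  77.        ] [ 553.31644038 -192.6328982    77.        ] 346.28461993947656
rack [632.20575462 -24.9703335 ] -0.07560439987916552
(544, 800, 3)
(585, 572, 3)
```

View pics/ov_t.png

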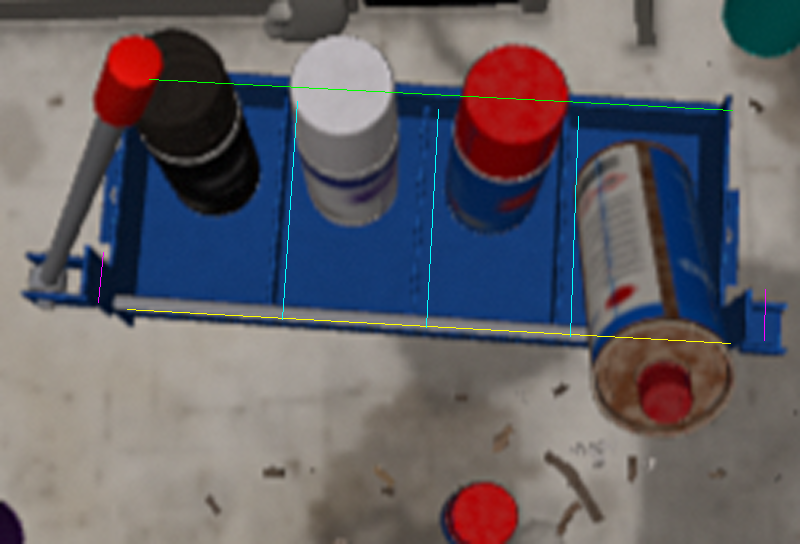

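View pics/ov_s.png

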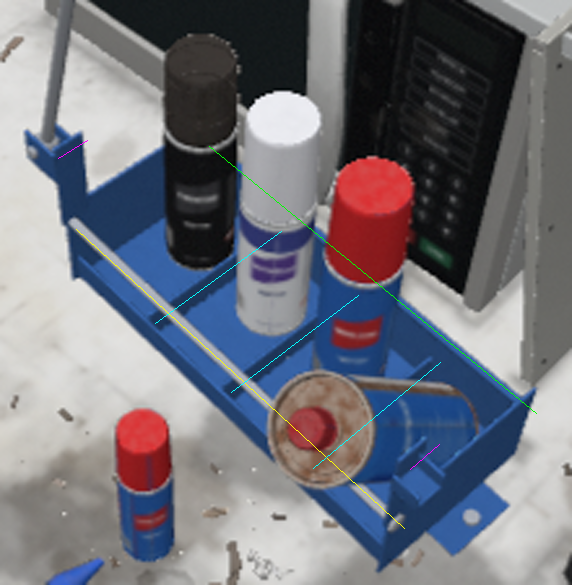

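The overlay sits about 7 mm off in y and 3 mm off in x (dividers and rail are about 12 and 6 crop pixels out). I'll correct the rack pose, triangulate the cap and keeper tip, and compare them with the model.

```bash
cat >> h.py <<'E'
def tri(cs,uvs):
    A=[];b=[]
    for c,uv in zip(cs,uvs):
        T=np.array(c["world_from_camera"]); d=T[:3,:3]@[(uv[0]-c["cx"])/c["fx"],(uv[1]-c["cy"])/c["fy"],1]; d/=np.linalg.norm(d)
        M=np.eye(3)-np.outer(d,d); A.append(M); b.append(M@T[:3,3])
    p,r,_,_=np.linalg.lstsq(np.vstack(A),np.hstack(b),rcond=None); return p,r
RACK=(635.5,-18.2,-0.0756)
def inv(P,rk=RACK):
    x,y,a=rk; d=np.asarray(P,float)-[x,y,0]; c,s=np.cos(a),np.sin(a); return np.array([c*d[0]+s*d[1],-s*d[0]+c*d[1],d[2]])
E
python3 - <<'E'
from h import *
t=read_camera("top"); s=read_camera("scene"); F=rackT(*RACK)
for n,a,b in (("captop",(407.8,289.4),(360,304.6)),("railL",(235.9,259),(268,225)),("keepertip",(241,184),(285,13)),("spraycap red",(361,190),(384,212)),("white",(308,188),(348,187)),("black",(256,187),(318,164))):
    p,r=tri((t,s),(a,b)); print(n,p.round(1),r.round(1),inv(p).round(1))
# red cap of solvent segmented: centroid & extent
for c,box in((t,(385,265,435,310)),(s,(335,280,390,330))):
    im=c["image"][box[1]:box[3],box[0]:box[2]].astype(int); m=(im[...,0]>110)&(im[...,1]<70)&(im[...,2]<70)
    m=cv2.morphologyEx(m.astype(np.uint8),cv2.MORPH_OPEN,np.ones((3,3)))
    n,l,st,ce=cv2.connectedComponentsWithStats(m); i=1+np.argmax(st[1:,4]); print("cap",st[i],ce[i]+box[:2])
print(proj(t,F([[-105,-126,180],[-113.7,-126,190]])),proj(s,F([[-105,-126,180],[-113.7,-126,190]])))
E
```

```text
captop [ 514.3 -134.   185.2] [1.4] [-112.1 -124.6  185.2]
railL [582.8 154.9  77.2] [0.4] [-65.6 168.6  77.2]
keepertip [575.2  69.6 561.8] [0.1] [-66.8  83.  561.8]
spraycap red [662.7 -60.7 223.3] [18.5] [ 30.3 -40.3 223.3]
white [667.4  22.1 220.2] [38.4] [ 28.7  42.6 220.2]
black [673.5 102.6 216.2] [11.8] [ 28.7 123.3 216.2]
cap [ 17  20  13  12 122] [407.52459016 290.74590164]
cap [24 20  6 12 54] [361.62962963 305.2962963 ]
[[408.58394519 284.81532445]
 [409.50553647 289.76710086]] [[363.12871146 304.40226547]
 [359.57332019 304.27108655]]
```

The rack pose checks out: rail end at z=77, spray cans at their known heights, and keeper at about 1.32 rad. I'll raise the tool, travel above the cap, and turn it so the fingers close along the rack's y.

```bash
python3 -m handwheel '[[[110,0,0,-0.06,0],[110,0,0,-0.1,0],[110,-0.534,-0.560,-0.1,-0.30],[110,-0.534,-0.560,-0.1,-0.30],[110,-0.534,-0.560,-0.1,-0.30],[110,-0.534,-0.560,-0.1,-0.30],[110,-0.534,-0.560,-0.1,-0.30],[110,-0.534,-0.560,-0.1,-0.30],[110,-0.534,-0.560,-0.1,-0.30],[110,-0.534,-0.560,-0.1,-0.30],[110,-0.534,-0.560,-0.1,-0.30],[110,-0.534,-0.560,-0.1,-0.30]]]'
```

```text
time: 1.8
ee_pos: [464.9, 0.3, 331.6]
orientation: [[-0.997, 0.076, 0.001], [0.076, 0.997, 0.001], [-0.001, 0.001, -1.0]]
ft_force: [0.8, 0.5, -0.6]
opening: 48.4
grasp_force: 0.0
```

```bash
python3 -m handwheel '[[[110,-0.066,-0.132,0,0],[110,-0.066,-0.132,0,0],[110,-0.066,-0.132,0.03,0],[110,-0.066,-0.132,0.06,0],[110,-0.066,-0.132,0.08,0],[110,-0.066,-0.132,0.08,0],[110,-0.066,-0.132,0.08,0]]]'; python3 - <<'E'
from h import *
s=sense(); print(s["ee_pos"].round(1) if hasattr(s["ee_pos"],'round') else s["ee_pos"])
t=read_camera("top"); c=read_camera("scene")
a=cv2.resize(t["image"][200:340,340:490],(640,597)[:2] if 0 else (429,400)); b=cv2.resize(c["image"][200:350,300:430],(347,400))
cv2.imwrite("pics/a1.png",np.hstack([a,b])[:,:,::-1]); print(inv(s["ee_pos"]))
E
```

```text
time: 2.68
ee_pos: [520.8, -134.3, 252.3]
orientation: [[-0.997, 0.076, 0.001], [0.076, 0.997, 0.0], [-0.001, 0.0, -1.0]]
ft_force: [0.3, 0.2, 0.1]
opening: 48.8
grasp_force: 0.0
[ 520.8 -134.3  252.3]
[-105.6390344  -124.42796454  252.27583207]
```

View pics/a1.png

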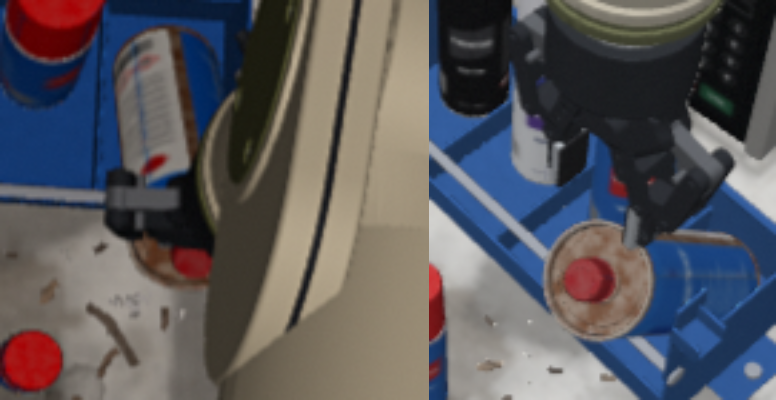

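The picture shows the gripper above the cap (crop px (590,280)), lined up across it. Descending to the cap and closing.

```bash
python3 -m handwheel '[[[110,0,0,0.04,0],[110,0,0,0.065,0],[110,0,0,0.077,0],[110,0,0,0.077,0]]]';  python3 -m handwheel '[[[255,0,0,0,0],[255,0,0,0,0],[255,0,0,0,0],[255,0,0,0,0],[255,0,0,0,0]]]'
```

```text
time: 3.28
ee_pos: [520.5, -134.5, 174.7]
orientation: [[-0.997, 0.076, 0.0], [0.076, 0.997, 0.0], [-0.0, 0.0, -1.0]]
ft_force: [-0.6, -0.1, 0.5]
opening: 48.8
grasp_force: 0.0
time: 3.9
ee_pos: [520.5, -134.1, 174.4]
orientation: [[-0.997, 0.076, 0.0], [0.076, 0.997, 0.0], [-0.0, 0.0, -1.0]]
ft_force: [-1.3, 1.3, 1.8]
opening: 27.1
grasp_force: 60.4
```

Cap gripped at 27 mm. Starting the arc in a small step to check that the can pivots.

```bash
python3 -m handwheel '[[[255,-0.006,0,-0.004,0],[255,-0.012,0,-0.007,0],[255,-0.012,0,-0.007,0]]]'; python3 - <<'E'
from h import *
s=sense(); print(s["ft_force"],s["ft_torque"],inv(s["ee_pos"]))
c=read_camera("scene"); cv2.imwrite("pics/a2.png",cv2.resize(c["image"][160:370,290:470],(514,600))[:,:,::-1])
E
```

```text
time: 4.28
ee_pos: [532.7, -135.5, 182.1]
orientation: [[-0.997, 0.076, -0.001], [0.076, 0.997, -0.0], [0.001, -0.0, -1.0]]
ft_force: [-7.8, 0.8, 8.3]
opening: 28.1
grasp_force: 63.2
[-7.81039712  0.75546022  8.29244913] [0.24556805 1.51542145 0.0442613 ] [ -93.69381357 -124.68543335  182.08915558]
```

View pics/a2.png

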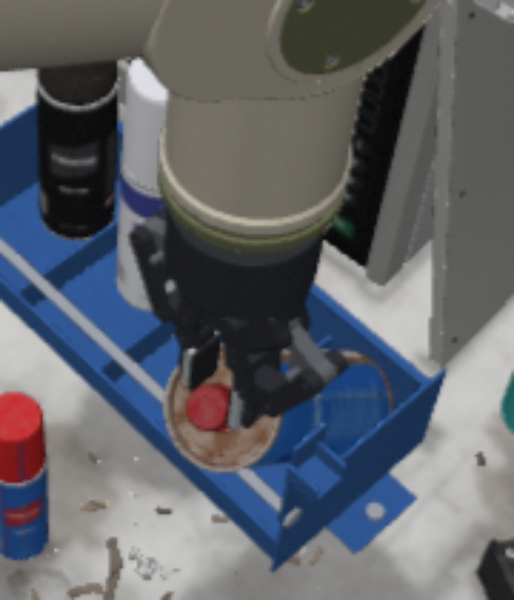

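The fingers hold the cap (crop px (210,405)), with about 11 N of compression along the can's axis, so the arc was a few mm too low. Raising a bit.

```bash
python3 -m handwheel '[[[255,0,0,-0.004,0],[255,0,0,-0.004,0]]]'; python3 -m handwheel '[[[255,0,0,-0.006,0],[255,0,0,-0.008,0],[255,0,0,-0.008,0]]]'
```

```text
time: 4.58
ee_pos: [532.7, -135.2, 185.4]
orientation: [[-0.997, 0.076, 0.0], [0.076, 0.997, -0.0], [-0.0, -0.0, -1.0]]
ft_force: [-0.2, -1.0, 0.0]
opening: 27.3
grasp_force: 63.3
time: 4.95
ee_pos: [532.4, -135.1, 193.4]
orientation: [[-0.997, 0.076, 0.0], [0.076, 0.997, 0.0], [-0.0, 0.0, -1.0]]
ft_force: [-0.8, 0.7, -2.5]
opening: 27.9
grasp_force: 65.3
```

```bash
python3 -m handwheel '[[[255,-0.005,0,-0.005,0],[255,-0.01,0,-0.01,0],[255,-0.01,0,-0.01,0]]]'; python3 - <<'E'
from h import *
s=sense(); print(inv(s["ee_pos"]),s["ft_force"],s["ft_torque"])
c=read_camera("scene");t=read_camera("top")
F=rackT(*RACK)
a=cv2.resize(c["image"][190:370,300:460],(533,600)); b=cv2.resize(t["image"][190:320,360:450],(267,386)); b=np.vstack([b,np.zeros((214,267,3),np.uint8)])
cv2.imwrite("pics/a3.png",np.hstack([a,b])[:,:,::-1])
E
```

```text
time: 5.32
ee_pos: [543.1, -136.2, 203.9]
orientation: [[-0.997, 0.076, 0.001], [0.076, 0.997, -0.001], [-0.001, -0.001, -1.0]]
ft_force: [0.4, -1.1, -0.4]
opening: 26.8
grasp_force: 58.6
[ -83.22050279 -124.67338741  203.91833949] [ 0.43672525 -1.1113967  -0.39591862] [-0.2391434   0.08172649 -0.0622417 ]
```

View pics/a3.png

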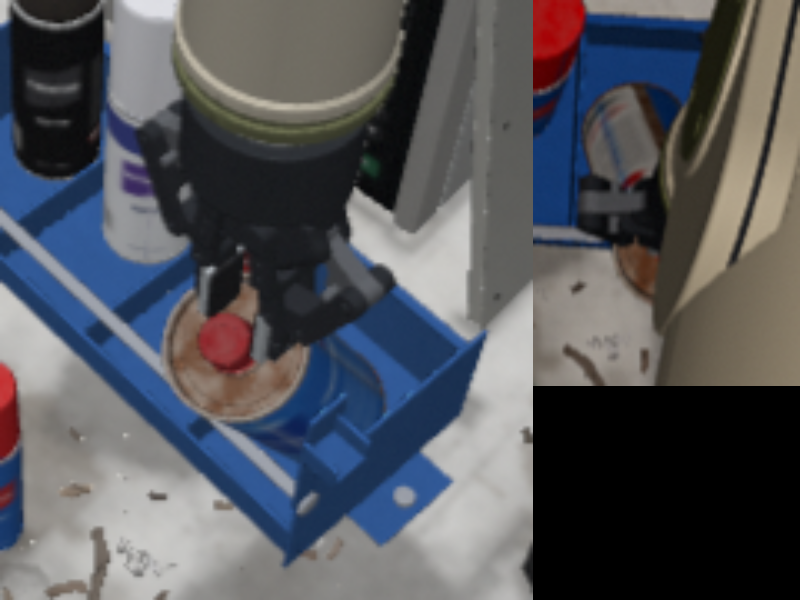

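The picture shows the cap still between the pads at crop (228,342), with the foot low in the lane. I'll compute the can's tilt from the rim centre.

```bash
python3 - <<'E'
from h import *
c=read_camera("scene"); x,y,a=RACK; n=np.array([-np.sin(a),np.cos(a),0])
T=np.array(c["world_from_camera"])
def at(uv,yr):
    d=T[:3,:3]@[(uv[0]-c["cx"])/c["fx"],(uv[1]-c["cy"])/c["fy"],1]
    k=(yr-n@(T[:3,3]-[x,y,0]))/(n@d); return inv(T[:3,3]+k*d)
for uv in ((240/3.333+300,352/3.333+190),(228/3.333+300,342/3.333+190)): print(at(uv,-126).round(1))
F=rackT(*RACK)
# predicted rim/cap centre for tilts with foot edge p on floor
for p in (0,15):
  for f in (42,38,34,30,26):
    r=np.deg2rad(f);u=np.array([-np.sin(r),0,np.cos(r)]);m=np.array([np.cos(r),0,np.sin(r)])
    b=np.array([p,-126,10])+36*m
    print(p,f,((proj(c,F([b+184*u,b+210*u,b,b-36*m]))-[300,190])*3.333).round(0).tolist(), (b+195*u).round(0))
E
```

```text
[ -85.8 -126.   185.2]
[ -95.9 -126.   204.5]
0 42 [[222.0, 381.0], [198.0, 381.0], [359.0, 382.0], [322.0, 431.0]] [-104. -126.  179.]
0 38 [[240.0, 360.0], [219.0, 356.0], [361.0, 382.0], [322.0, 431.0]] [ -92. -126.  186.]
0 34 [[258.0, 340.0], [241.0, 332.0], [362.0, 382.0], [322.0, 431.0]] [ -79. -126.  192.]
0 30 [[277.0, 320.0], [262.0, 309.0], [363.0, 383.0], [322.0, 431.0]] [ -66. -126.  197.]
0 26 [[296.0, 300.0], [284.0, 286.0], [364.0, 384.0], [322.0, 431.0]] [ -53. -126.  201.]
15 42 [[244.0, 363.0], [221.0, 362.0], [377.0, 366.0], [340.0, 416.0]] [ -89. -126.  179.]
15 38 [[262.0, 342.0], [242.0, 338.0], [378.0, 366.0], [340.0, 416.0]] [ -77. -126.  186.]
15 34 [[280.0, 322.0], [263.0, 314.0], [380.0, 367.0], [340.0, 416.0]] [ -64. -126.  192.]
15 30 [[299.0, 302.0], [285.0, 291.0], [381.0, 367.0], [340.0, 416.0]] [ -51. -126.  197.]
15 26 [[317.0, 283.0], [306.0, 268.0], [382.0, 368.0], [340.0, 416.0]] [ -38. -126.  201.]
```

The tilt is now about 28° and the foot edge has slid forward to x≈-25, so the can will stand near x≈+10. Continuing the arc.

```bash
python3 -m handwheel '[[[255,-0.012,0,-0.004,0],[255,-0.023,0,-0.008,0],[255,-0.032,0,-0.009,0],[255,-0.040,0,-0.010,0],[255,-0.040,0,-0.010,0]]]'; python3 -m handwheel '[[[255,-0.01,0,0,0],[255,-0.02,0,0,0],[255,-0.03,0,0,0],[255,-0.03,0,0,0]]]'
```

```text
time: 6.1
ee_pos: [582.8, -139.1, 213.3]
orientation: [[-0.997, 0.076, 0.0], [0.076, 0.997, -0.0], [-0.0, -0.0, -1.0]]
ft_force: [-0.5, -0.2, 0.2]
opening: 0.1
grasp_force: 0.0
time: 6.6
ee_pos: [612.7, -141.2, 212.9]
orientation: [[-0.997, 0.075, -0.0], [0.075, 0.997, -0.0], [0.0, -0.0, -1.0]]
ft_force: [-0.9, 0.5, 0.1]
opening: -0.1
grasp_force: 0.0
```

The grip slipped off the cap. I'll raise the tool and locate the can again.

```bash
python3 -m handwheel '[[[255,0,0,-0.06,0],[100,0,0,-0.1,0],[100,0,0,-0.1,0]]]'; python3 - <<'E'
from h import *
s=sense(); print(inv(s["ee_pos"]),s["ft_force"])
c=read_camera("scene");t=read_camera("top")
a=cv2.resize(c["image"][150:370,290:460],(464,600)); b=cv2.resize(t["image"][180:320,340:450],(330,420)); b=np.vstack([b,np.zeros((180,330,3),np.uint8)])
cv2.imwrite("pics/a4.png",np.hstack([a,b])[:,:,::-1])
E
```

```text
time: 6.98
ee_pos: [613.1, -142.1, 316.7]
orientation: [[-0.997, 0.076, 0.005], [0.076, 0.997, -0.001], [-0.005, -0.0, -1.0]]
ft_force: [0.0, -0.0, -0.1]
opening: 36.2
grasp_force: 0.0
[ -13.01381077 -125.21933211  316.74270587] [ 0.02881267 -0.04059311 -0.14289002]
```

View pics/a4.png

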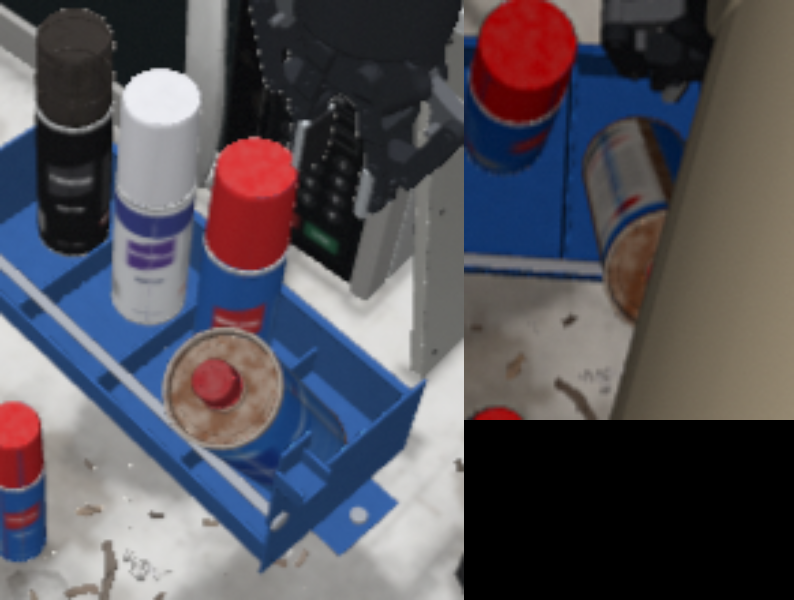

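The can now leans at about 30° on the rail, with its rim centre at scene (372.1,291.8) and cap at (369.5,290.3). I'll fit tilt and y under the constraint that its foot is on the floor and its side is on the rail.

```bash
python3 - <<'E'
from h import *
from scipy.optimize import least_squares
c=read_camera("scene"); F=rackT(*RACK)
obs=np.array([[372.1,291.8],[369.5,290.3]])
def can(f,y):
    u=np.array([-np.sin(f),0,np.cos(f)]);m=np.array([np.cos(f),0,np.sin(f)])
    # m.((-66,77)-(p,10)) = -4
    p=-66+(67*np.sin(f)+4)/np.cos(f); b=np.array([p,y,10])+36*m
    return u,m,b,p
def res(v):
    u,m,b,p=can(*v); return (proj(c,F([b+184*u,b+208*u]))-obs).ravel()
r=least_squares(res,[.55,-126]); u,m,b,p=can(*r.x); print(np.rad2deg(r.x[0]),r.x[1],p,r.fun.round(1))
for s in (184,190,197,210): print(s,(b+s*u).round(1))
print("front side at 184",(b+184*u-36*m).round(1))
E
```

```text
29.16267764175892 -124.23575301153897 -24.03157663657315 [ 0.8  0.8 -0.8 -0.8]
184 [ -82.3 -124.2  188.2]
190 [ -85.2 -124.2  193.5]
197 [ -88.6 -124.2  199.6]
210 [ -94.9 -124.2  210.9]
front side at 184 [-113.7 -124.2  170.7]
```

Good fit: tilt 29°, foot edge at x=-24, so upright puts the can at x≈12. I'll regrip the cap deeper and follow the exact arc.

```bash
python3 -m handwheel '[[[100,0.04,0.001,0,0],[100,0.076,0.001,0.02,0],[100,0.076,0.001,0.06,0],[100,0.076,0.001,0.09,0],[100,0.076,0.001,0.110,0],[100,0.076,0.001,0.122,0],[100,0.076,0.001,0.122,0]]]';  python3 -m handwheel '[[[255,0,0,0,0],[255,0,0,0,0],[255,0,0,0,0],[255,0,0,0,0],[255,0,0,0,0]]]'
```

```text
time: 8.0
ee_pos: [536.8, -135.8, 193.1]
orientation: [[-0.997, 0.077, 0.002], [0.077, 0.997, -0.001], [-0.002, -0.0, -1.0]]
ft_force: [-6.4, -0.9, 19.9]
opening: 51.7
grasp_force: 10.0
time: 8.62
ee_pos: [537.8, -135.8, 195.6]
orientation: [[-0.997, 0.077, 0.005], [0.077, 0.997, 0.0], [-0.005, 0.001, -1.0]]
ft_force: [-13.2, 0.9, 39.3]
opening: 29.8
grasp_force: 81.6
```

```bash
python3 -m handwheel '[[[180,0,0,-0.004,0],[180,0,0,-0.008,0],[255,0,0,-0.008,0],[255,0,0,-0.008,0],[255,0,0,-0.008,0]]]'; python3 -c "
from h import *
print(inv(sense()['ee_pos']))"
```

```text
time: 9.25
ee_pos: [536.2, -134.3, 198.7]
orientation: [[-0.997, 0.076, -0.001], [0.076, 0.997, 0.0], [0.001, 0.0, -1.0]]
ft_force: [1.4, 0.3, -5.8]
opening: 29.9
grasp_force: 77.7
[ -90.28671116 -123.24687381  198.7424664 ]
```

```bash
python3 -m handwheel '[[[255,-0.008,0,-0.002,0],[255,-0.017,0,-0.0045,0],[255,-0.025,0,-0.0065,0],[255,-0.034,0,-0.008,0],[255,-0.034,0,-0.008,0]]]'
```

```text
time: 9.88
ee_pos: [571.0, -137.1, 207.2]
orientation: [[-0.997, 0.075, 0.0], [0.075, 0.997, -0.0], [-0.0, -0.0, -1.0]]
ft_force: [-0.7, 0.1, -5.9]
opening: 30.0
grasp_force: 74.5
```

```bash
python3 -m handwheel '[[[255,-0.009,0,-0.001,0],[255,-0.018,0,-0.002,0],[255,-0.026,0,-0.002,0],[255,-0.034,0,-0.002,0],[255,-0.034,0,-0.002,0]]]'; python3 - <<'E'
from h import *
s=sense(); print(inv(s["ee_pos"]),s["ft_force"],s["ft_torque"])
c=read_camera("scene");t=read_camera("top")
a=cv2.resize(c["image"][150:370,290:460],(464,600)); b=cv2.resize(t["image"][180:320,340:450],(330,420)); b=np.vstack([b,np.zeros((180,330,3),np.uint8)])
cv2.imwrite("pics/a5.png",np.hstack([a,b])[:,:,::-1])
E
```

```text
time: 10.5
ee_pos: [604.8, -139.5, 209.0]
orientation: [[-0.997, 0.075, -0.0], [0.075, 0.997, -0.0], [0.0, -0.0, -1.0]]
ft_force: [0.2, -0.0, -6.3]
opening: 29.6
grasp_force: 59.8
[ -21.48282792 -123.30304354  208.96775375] [ 0.15866089 -0.01280226 -6.32367908] [ 0.13177298  0.31642835 -0.00687182]
```

View pics/a5.png

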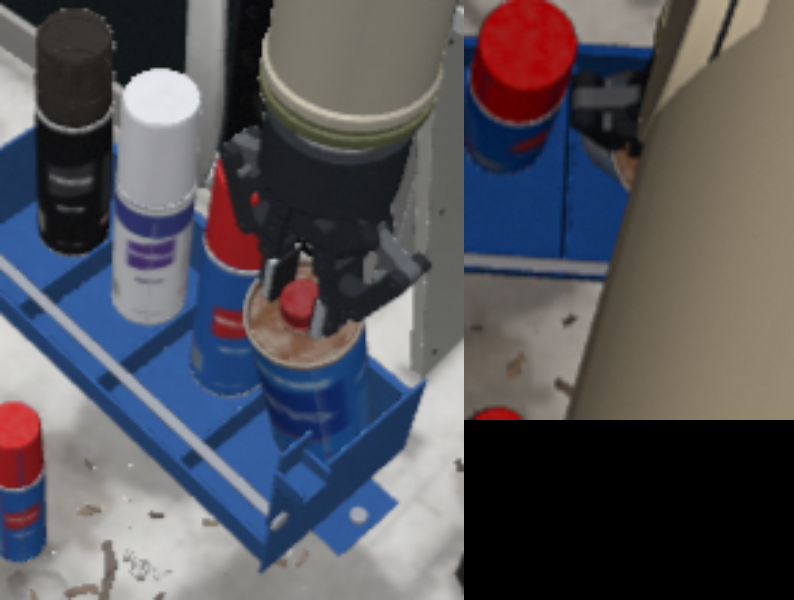

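The can now hangs from the cap (weight 6.3 N), still tilted a little, with rim centre at scene (401.8,266.5) and cap at (399.9,260.3). I'll work out the remaining tilt.

```bash
python3 - <<'E'
from h import *
c=read_camera("scene"); F=rackT(*RACK)
im=c["image"]; 
# rim and label-side extents: predicted outline of top rim (s=184,r=36) vs. rusty-colour mask
hsv=cv2.cvtColor(im,cv2.COLOR_RGB2HSV)[235:295,370:435]
m=((hsv[...,0]<22)&(hsv[...,1]>40)&(hsv[...,2]>90)).astype(np.uint8)
ys,xs=np.nonzero(m); print("rust px x",xs.min()+370,xs.max()+370,"y",ys.min()+235,ys.max()+235)
G=np.array([-21.5,-124,214.5])
for f in (0,5,10,15,20,25):
    r=np.deg2rad(f);u=np.array([-np.sin(r),0,np.cos(r)]);mm=np.array([np.cos(r),0,np.sin(r)])
    t=np.linspace(0,2*np.pi,60)[:,None]
    ctr=G-(199-184)*u
    rim=proj(c,F(ctr+36*np.cos(t)*mm+36*np.sin(t)*np.array([0,1,0])))
    base=proj(c,F(ctr-184*u+36*np.cos(t)*mm+36*np.sin(t)*np.array([0,1,0])))
    print(f,"rimc",proj(c,F([ctr]))[0].round(1),"captop",proj(c,F([ctr+26*u]))[0].round(1),"rim x %.1f..%.1f y %.1f..%.1f"%(rim[:,0].min(),rim[:,0].max(),rim[:,1].min(),rim[:,1].max()),"left sideline base x %.1f"%base[:,0].min(), "base max",base[:,1].max().round(1))
E
```

```text
rust px x 370 421 y 236 284
0 rimc [399.9 267.1] captop [401.9 257.5] rim x 377.4..422.5 y 249.1..286.0 left sideline base x 368.8 base max 341.4
5 rimc [400.5 266.6] captop [401.5 257.9] rim x 377.9..423.2 y 247.9..286.2 left sideline base x 375.3 base max 336.0
10 rimc [401.1 266.1] captop [401.1 258.3] rim x 378.5..423.9 y 246.7..286.4 left sideline base x 381.8 base max 330.3
15 rimc [401.6 265.6] captop [400.7 258.7] rim x 379.1..424.5 y 245.5..286.4 left sideline base x 388.2 base max 324.3
20 rimc [402.2 265. ] captop [400.2 259.1] rim x 379.9..424.9 y 244.4..286.4 left sideline base x 394.5 base max 318.1
25 rimc [402.7 264.4] captop [399.8 259.5] rim x 380.7..425.4 y 243.2..286.2 left sideline base x 400.8 base max 311.6
```

The tilt is about 17°, with the foot near the back wall. I'll use the back wall to bring the can upright by moving the cap back, watching the forces.

```bash
python3 -m handwheel '[[[255,-0.008,-0.002,-0.001,0],[255,-0.016,-0.003,-0.001,0],[255,-0.024,-0.003,-0.001,0],[255,-0.030,-0.003,-0.001,0],[255,-0.030,-0.003,-0.001,0]]]'; python3 -m handwheel '[[[255,-0.006,0,0,0],[255,-0.012,0,0,0],[255,-0.018,0,0,0],[255,-0.018,0,0,0]]]'; python3 -c "
from h import *
s=sense();print(inv(s['ee_pos']),s['ft_torque'])
c=read_camera('scene');cv2.imwrite('pics/a6.png',cv2.resize(c['image'][150:370,290:460],(464,600))[:,:,::-1])"
```

```text
time: 11.28
ee_pos: [634.3, -144.8, 209.9]
orientation: [[-0.997, 0.076, -0.0], [0.076, 0.997, -0.0], [0.0, -0.0, -1.0]]
ft_force: [-0.6, 0.0, -5.9]
opening: 29.5
grasp_force: 59.7
time: 11.78
ee_pos: [652.2, -146.2, 210.0]
orientation: [[-0.997, 0.076, -0.0], [0.076, 0.997, -0.0], [0.0, -0.0, -1.0]]
ft_force: [-1.7, 0.6, -5.7]
opening: 29.4
grasp_force: 59.6
[  26.33743942 -126.34326777  210.02971032] [0.15287013 0.59789277 0.05817908]
```

```bash
python3 -m handwheel '[[[255,-0.003,0,0,0],[255,-0.006,0,0,0],[255,-0.006,0,0,0]]]'; python3 -m handwheel '[[[255,0.010,0,0,0],[255,0.018,0,0,0],[255,0.026,0,0,0],[255,0.026,0,0,0]]]';python3 -m handwheel '[[[255,0,0,0.003,0],[255,0,0,0.006,0],[255,0,0,0.006,0]]]'
```

```text
time: 12.2
ee_pos: [658.0, -146.7, 210.3]
orientation: [[-0.997, 0.076, 0.0], [0.076, 0.997, 0.0], [-0.0, 0.0, -1.0]]
ft_force: [-1.7, 1.3, -5.2]
opening: 29.7
grasp_force: 59.8
time: 12.7
ee_pos: [631.4, -144.7, 210.6]
orientation: [[-0.997, 0.076, 0.0], [0.076, 0.997, 0.001], [-0.0, 0.001, -1.0]]
ft_force: [-0.0, -0.1, -6.0]
opening: 29.5
grasp_force: 59.9
time: 13.08
ee_pos: [633.0, -144.8, 205.4]
orientation: [[-0.997, 0.075, 0.003], [0.075, 0.997, -0.0], [-0.003, -0.0, -1.0]]
ft_force: [0.2, 0.7, 5.1]
opening: 29.9
grasp_force: 60.8
```

The can is on the floor (the force reversed). Releasing gently, then rising straight up.

```bash
python3 -m handwheel '[[[255,0,0,-0.001,0],[130,0,0,-0.001,0],[130,0,0,-0.001,0],[130,0,0,-0.001,0],[130,0,0,-0.02,0],[130,0,0,-0.06,0],[130,0,0,-0.11,0],[130,0,0,-0.11,0]]]'; python3 - <<'E'
from h import *
s=sense(); print(inv(s["ee_pos"]))
c=read_camera("scene"); F=rackT(*RACK)
im=c["image"]; hsv=cv2.cvtColor(im,cv2.COLOR_RGB2HSV)
a=im[100:360,280:470]; cv2.imwrite("pics/a6.png",cv2.resize(a,(438,600))[:,:,::-1])
# blob of red cap near predicted
print("pred cap top/rim/base",proj(c,F([[5.8,-126,220],[5.8,-126,194],[5.8,-126,10]])).round(1).tolist())
m=((hsv[...,0]<8)|(hsv[...,0]>172))&(hsv[...,1]>150)&(hsv[...,2]>90); m=m.astype(np.uint8)
n,l,st,ce=cv2.connectedComponentsWithStats(m)
for i in range(1,n):
    if st[i,4]>60: print(st[i],ce[i].round(1))
E
```

```text
time: 14.08
ee_pos: [633.2, -145.8, 320.0]
orientation: [[-0.997, 0.076, 0.008], [0.076, 0.997, -0.001], [-0.008, -0.001, -1.0]]
ft_force: [0.7, -0.2, -0.6]
opening: 41.8
grasp_force: 0.0
[   7.39609056 -127.4500153   320.02718861]
pred cap top/rim/base [[414.1, 251.0], [411.8, 260.6], [398.6, 317.6]]
[ 366  201   33   48 1287] [382.  224.2]
[409 245  17  16 175] [416.7 252.9]
[285 298  21  31 532] [294.6 312.7]
```

View pics/a6.png

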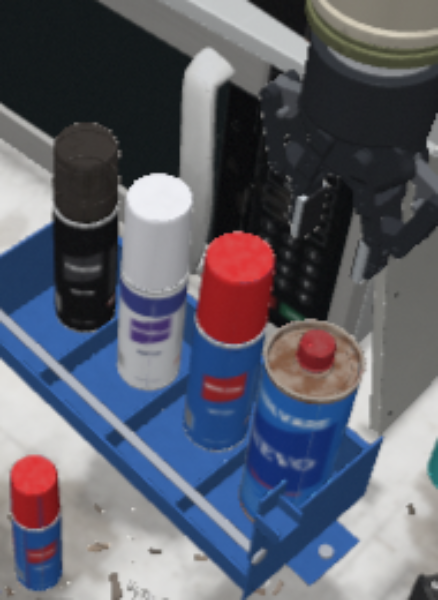

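The can stands upright in its lane, with its cap at crop px (317,350), and the three spray cans are unmoved. Next is the keeper: pull out forward, go around to its left side with the fingers shut, and rise.

```bash
python3 -m handwheel '[[[255,0.05,0,-0.03,0],[255,0.11,0,-0.06,0],[255,0.167,0,-0.08,0],[255,0.167,0.05,-0.10,0],[255,0.167,0.11,-0.12,0],[255,0.167,0.16,-0.14,0],[255,0.167,0.22,-0.16,0],[255,0.167,0.27,-0.172,0],[255,0.167,0.312,-0.172,0],[255,0.167,0.312,-0.172,0],[255,0.167,0.312,-0.172,0],[255,0.167,0.312,-0.172,0]]]'; python3 -c "
from h import *
s=sense();print(inv(s['ee_pos']),s['q'])"
```

```text
time: 15.62
ee_pos: [489.1, 177.6, 486.6]
orientation: [[-0.997, 0.078, 0.0], [0.078, 0.997, 0.0], [-0.0, 0.0, -1.0]]
ft_force: [0.3, -0.6, 0.9]
opening: 0.5
grasp_force: 0.0
[-160.75044845  184.18533285  486.56854582] [-0.80882839  0.08986891  0.41795243  1.23295333 -0.03778752  1.82591209
  1.09108229]
```

```bash
python3 -m handwheel '[[[255,-0.045,0,-0.005,0],[255,-0.091,0,-0.005,0],[255,-0.091,0,-0.005,0],[255,-0.091,-0.03,-0.005,0],[255,-0.091,-0.05,-0.005,0],[255,-0.091,-0.06,-0.005,0],[255,-0.091,-0.06,-0.005,0]]]'; python3 -c "
from h import *
s=sense();print(inv(s['ee_pos']),s['q'])"
```

```text
time: 16.5
ee_pos: [574.9, 111.8, 491.9]
orientation: [[-0.997, 0.077, 0.001], [0.077, 0.997, 0.001], [-0.001, 0.001, -1.0]]
ft_force: [-0.2, 0.7, -0.7]
opening: -0.6
grasp_force: 0.0
[-70.25309154 125.02033126 491.93131098] [-0.63147893  0.2699565   0.51140921  1.03862736 -0.13756721  1.8626165
  1.31862516]
```

```bash
python3 -m handwheel '[[[255,0,-0.020,0.007,0],[255,0,-0.041,0.020,0],[255,0,-0.055,0.031,0],[255,0,-0.069,0.043,0],[255,0,-0.069,0.043,0]]]'; python3 - <<'E'
from h import *
s=sense();print(inv(s['ee_pos']))
for n in("scene","top"):
    c=read_camera(n); hsv=cv2.cvtColor(c["image"],cv2.COLOR_RGB2HSV)
    m=(((hsv[...,0]<8)|(hsv[...,0]>172))&(hsv[...,1]>150)&(hsv[...,2]>90)).astype(np.uint8)
    k,l,st,ce=cv2.connectedComponentsWithStats(m)
    print(n,[(st[i].tolist(),ce[i].round(0).tolist()) for i in range(1,k) if st[i,4]>60])
    print("pred grip",[(th,proj(c,rackT(*RACK)([[-66,192-407*np.cos(th),144+407*np.sin(th)]]))[0].round(0).tolist()) for th in (1.3,1.2,1.1,1.0)])
E
```

```text
time: 17.12
ee_pos: [569.5, 42.1, 447.5]
orientation: [[-0.997, 0.078, -0.001], [0.078, 0.997, -0.0], [0.001, -0.0, -1.0]]
ft_force: [0.3, 0.1, 0.1]
opening: -0.1
grasp_force: 0.0
[-70.36945456  55.09293417 447.48173163]
scene [([13, 71, 28, 54, 261], [26.0, 99.0]), ([319, 71, 23, 30, 349], [330.0, 85.0]), ([366, 201, 33, 48, 1285], [382.0, 224.0]), ([409, 246, 16, 15, 174], [417.0, 253.0]), ([285, 298, 21, 31, 529], [295.0, 313.0])]
pred grip [(1.3, [286.0, 32.0]), (1.2, [307.0, 54.0]), (1.1, [327.0, 79.0]), (1.0, [346.0, 106.0])]
top [([351, 179, 27, 31, 667], [363.0, 194.0]), ([409, 199, 14, 13, 117], [416.0, 205.0]), ([355, 317, 7, 17, 69], [358.0, 325.0])]
pred grip [(1.3, [245.0, 191.0]), (1.2, [288.0, 197.0]), (1.1, [327.0, 204.0]), (1.0, [362.0, 211.0])]
```

The keeper follows as planned (about 1.08 rad). Continuing the arc.

```bash
python3 -m handwheel '[[[255,0,-0.012,0.013,0],[255,0,-0.024,0.025,0],[255,0,-0.035,0.038,0],[255,0,-0.045,0.051,0],[255,0,-0.054,0.065,0],[255,0,-0.062,0.079,0],[255,0,-0.070,0.094,0],[255,0,-0.077,0.108,0],[255,0,-0.084,0.121,0],[255,0,-0.091,0.134,0],[255,0,-0.097,0.148,0],[255,0,-0.102,0.162,0]]]'; python3 - <<'E'
from h import *
s=sense();print(inv(s['ee_pos']))
c=read_camera("scene"); hsv=cv2.cvtColor(c["image"],cv2.COLOR_RGB2HSV)
m=(((hsv[...,0]<8)|(hsv[...,0]>172))&(hsv[...,1]>150)&(hsv[...,2]>90)).astype(np.uint8)
k,l,st,ce=cv2.connectedComponentsWithStats(m)
print([(st[i].tolist(),ce[i].round(0).tolist()) for i in range(1,k) if st[i,4]>60])
print("pred grip",[(th,proj(c,rackT(*RACK)([[-66,192-407*np.cos(th),144+407*np.sin(th)]]))[0].round(0).tolist()) for th in (.6,.5,.4,.3,.1,0)])
E
```

```text
time: 18.73
ee_pos: [562.2, -58.6, 285.3]
orientation: [[-0.997, 0.076, 0.0], [0.076, 0.997, 0.0], [-0.0, 0.0, -1.0]]
ft_force: [0.5, -0.5, 0.5]
opening: 0.0
grasp_force: 0.2
[-70.00306727 -45.86289908 285.34847271]
[([366, 201, 60, 60, 1462], [392.0, 231.0]), ([100, 212, 17, 10, 61], [107.0, 216.0]), ([285, 298, 21, 31, 530], [295.0, 313.0])]
pred grip [(0.6, [404.0, 218.0]), (0.5, [413.0, 244.0]), (0.4, [418.0, 268.0]), (0.3, [422.0, 289.0]), (0.1, [422.0, 325.0]), (0, [419.0, 338.0])]
```

```bash
python3 -m handwheel '[[[255,0,-0.004,0.014,0],[255,0,-0.007,0.028,0],[255,0,-0.008,0.043,0],[255,0,-0.009,0.057,0],[255,0,-0.009,0.071,0],[255,0,-0.008,0.085,0],[255,0,-0.006,0.099,0],[255,0,-0.004,0.113,0],[255,0,-0.001,0.125,0],[255,0,0.001,0.133,0],[255,0,0.002,0.137,0],[255,0,0.002,0.140,0]]]'
```

```text
time: 20.27
ee_pos: [562.7, -56.2, 148.2]
orientation: [[-0.997, 0.076, 0.001], [0.076, 0.997, 0.001], [-0.001, 0.001, -1.0]]
ft_force: [-14.8, 2.1, 34.8]
opening: -0.0
grasp_force: 17.5
```

```bash
python3 -m handwheel '[[[255,0,0,0.002,0],[255,0,0,0.003,0],[255,0,0,0.003,0]]]'
```

```text
time: 20.65
ee_pos: [562.9, -56.2, 148.0]
orientation: [[-0.997, 0.076, 0.002], [0.076, 0.997, 0.003], [-0.002, 0.003, -1.0]]
ft_force: [-22.2, 2.3, 45.1]
opening: -0.1
grasp_force: 22.5
```

The bar is firm at z≈148 (its top is at 149 when level), so it is fully down. Retracting up and forward, then checking with the cameras.

```bash
python3 -m handwheel '[[[255,0,0,-0.01,0],[255,0,0,-0.05,0],[255,0,0,-0.10,0],[255,0.06,0,-0.15,0],[255,0.12,0.06,-0.18,0],[255,0.12,0.12,-0.2,0],[255,0.12,0.18,-0.2,0],[255,0.12,0.24,-0.2,0],[255,0.12,0.24,-0.2,0],[255,0.12,0.24,-0.2,0]]]'; python3 - <<'E'
from h import *
F=rackT(*RACK); print(sense()["ft_force"])
cs=[];g={}
for n in("scene","top"):
    c=read_camera(n); cs.append(c); hsv=cv2.cvtColor(c["image"],cv2.COLOR_RGB2HSV)
    m=(((hsv[...,0]<8)|(hsv[...,0]>172))&(hsv[...,1]>150)&(hsv[...,2]>90)).astype(np.uint8)
    k,l,st,ce=cv2.connectedComponentsWithStats(m)
    print(n,[(st[i].tolist(),ce[i].round(1).tolist()) for i in range(1,k) if st[i,4]>60])
    print("pred grip",[(th,proj(c,F([[-66,192-407*np.cos(th),144+407*np.sin(th)]]))[0].round(1).tolist()) for th in (.1,.05,0)],
     "captop",proj(c,F([[8,-126,220],[8,-126,207]])).round(1).tolist())
E
```

```text
time: 21.9
ee_pos: [460.8, 193.4, 343.0]
orientation: [[-0.997, 0.073, -0.0], [0.073, 0.997, -0.001], [0.0, -0.001, -1.0]]
ft_force: [1.5, -0.9, -1.1]
opening: -0.5
grasp_force: 0.0
[ 1.52989916 -0.89875494 -1.13509779]
scene [([7, 61, 34, 64, 337], [23.1, 92.9]), ([0, 104, 28, 19, 103], [12.1, 112.4]), ([366, 201, 33, 48, 1285], [382.0, 224.3]), ([409, 246, 17, 15, 177], [416.6, 253.4]), ([285, 298, 21, 31, 532], [294.6, 312.7]), ([403, 326, 28, 27, 301], [416.1, 338.6])]
pred grip [(0.1, [422.1, 324.5]), (0.05, [420.9, 331.7]), (0, [419.2, 338.2])] captop [[415.0, 250.3], [413.9, 255.1]]
top [([344, 179, 34, 42, 1005], [359.5, 198.3]), ([408, 198, 16, 15, 195], [415.4, 205.0]), ([444, 264, 31, 11, 269], [459.2, 268.7]), ([341, 316, 21, 21, 346], [350.9, 325.9]), ([151, 392, 38, 11, 119], [169.7, 397.4])]
pred grip [(0.1, [465.0, 263.0]), (0.05, [462.5, 264.9]), (0, [459.5, 266.6])] captop [[414.7, 209.1], [413.2, 211.1]]
```

The keeper grip sits at the θ=0 prediction, and the solvent cap and red spray can haven't moved. Handing in.

```bash
python3 -c "
from station import order
print(order.finish_job())"
```

```text
the job is handed in; nothing more can be done
None
```

The job is handed in at about 22 s: the solvent can stands upright in its lane, the keeper bar is fully down, the spray cans looked unmoved and the arm is clear; the hand-in returned no verdict.

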